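# Seat the keyed tube block in the dry-block heater

## Robot

A 6-joint arm with a two-finger parallel gripper is mounted at the origin on a cart in front of the work surface, level with it; the furniture and walls round the work are solid. World frame = base frame: x ahead of the robot, y to its left, z up, the work surface at z = 0. Lengths are in m, angles in rad, forces in N, time in s.
With the tool pointing down it reaches from about 0.25 to 0.775 m from the base axis. Payload 4 kg.
Tool frame: the origin (TCP) lies at the very end of the fingers, on their centre line; the grasp point (between the pads) lies 19 mm behind it (robot.pinch_z is the distance from the TCP to the grasp point, in m); z points along the fingers, y is the line along which they close (so a half turn about z gives the same grasp; the last joint's range is limited). The gripper opens to 94 mm and grips with 3 to 60 N. Pads are 16 mm wide; open, the fingers measure 119 mm over their backs; the gripper's body (75 mm by 177 mm) begins 78 mm behind the grasp point.
Start: joints at [-1.326, 0.087, 1.371, -0, 1.684, -0.103], TCP at [0.187, -0.517, 0.206] pointing down, gripper open.
Joint ranges: [-3.1, 3.1], [-0.76, 2.03], [0.27, 2.55], [-1.08, 4.22], [0.17, 2.65], [-2.57, 2.57]. Speed limits (rad/s): [2.79, 2.79, 3.14, 3.14, 3.14, 3.14].

## Interface

Orientations are given as [roll, pitch, yaw] about the fixed x, y, z axes, in that order (R = Rz(yaw) Ry(pitch) Rx(roll)).
In Python, from bench import robot gives the robot as it stands.
- The arm moves only by the tool arm_command, never from a script. Its argument "targets" is one flat list of numbers, 7 for each row, row after row: the turn, a rotation vector about the tool's x, y, z in degrees, then the shift along the tool's x, y, z in mm, then the closure, from -1 (fully open) to 1 (shut). In form: [ax, ay, az, x, y, z, hand, ax, ay, az, x, y, z, hand, ...]. A call has 1 to 20 rows; each row is the pose to reach, as a shift and turn from the pose commanded when the call began, along the tool's axes at that moment; what a row does not reach only later rows make up. A row lasts 1/10 s, in which the tool goes at most 50 mm and 8.59 degrees, less where a joint would pass 70% of its speed; a pose out of reach is approached as far as the arm can. A call with a gripper value outside its range is refused whole. The fingers move at their own pace and stop on an object; the grip force is fixed at half the most. Time passes only in rows, so rows that repeat a pose let the fingers close. It gives the time, the measured TCP pose, the force, the opening and the grip force at its end, in the units of the state.
- robot.get_obs(): the state, without advancing time (a new reading comes with each control period).
- robot.snapshot(name): name is "scene" or "top" or "wrist"; returns a dict with "color" (384x512x3 uint8, red, green, blue), "range_z" (384x512 float32, m along the optical axis (not along the pixel's ray), 0 where there is no reading), "fx", "fy", "cx", "cy" (pixels), "T" (4x4, takes a point from camera to world coordinates); the wrist camera has in their place "T_tool_cam" (4x4, takes a point from camera to tool coordinates, whose origin is the TCP and whose axes are the flange's). Camera axes: x right, y down, z forward; pixel columns grow to the right and rows downward; lengths in m; the calibration is good to about 2 mm. A picture is of the moment at which its call begins: read the wrist's pose just before it.
- robot.close_job(): hands the job in; it is judged then, once.
The state is a dict: "time": time; "joint_positions": joint angles; "qvel": joint speeds; "joint_torque": joint torques, N m; "tool_pos": TCP position; "ee_rot": TCP orientation; "wrist_force": force on the tool from outside, world axes, zero at the start; "wrist_torque": the same for the moment, N m; "width": finger opening in m; "finger_force": force on a finger pad.
Only numpy, scipy, OpenCV 4.12 (cv2) and the standard library are available. Lean on these libraries where they do the work, as an engineer would, in place of code of your own. Each camera call takes 0.05 s, during which the arm holds its last target. There are 200 camera calls.

## Task

Take the marker pen off the dry-block heater and lay it on the bench clear of the heater. Then put the tube block with the cut-off corner into the heater's pocket, cut corner to filled corner, and shuffle it to and fro until its feet drop into the slots of the floor and it sits fully home and level; let go of it. Leave the plain rectangular tube block, the bottles, the timer and the film roll alone.

Things in the scene. Friction and masses are not known exactly. Their poses are not given: they have to be found in the camera images.
- heater: White dry-block heater, fixed, 215 x 115 mm (x, y), 42 mm high, display panel at its -x end (to x = -126 mm, dial 43 mm high). Origin on its underside, below the pocket's centre. Open pocket 138 x 75 mm (x, y), 22 mm deep, walls 20 mm. The pocket's -x, +y corner is filled at 45 degrees (26 mm legs), so the block enters only with its axes along the heater's, same way round.
- pocket (a point): Centre of the pocket floor, 20 mm above the heater's origin, axes as the heater's. The floor is a plate with two slots along y, 10 mm deep: 13.5 mm wide at x = -42 mm, 21.5 mm wide at x = +42 mm, but the whole plate is shifted along x by up to 7 mm either way, new each time and not reported: look, or feel for it.
- keyed_block: Aluminium tube block, six wells, 120 x 70 mm (x, y), its -x, +y corner cut at 45 degrees (27 mm legs), 0.35 to 0.6 kg. Origin at the height of its feet's undersides, below the centre. Feet 8 mm high, 40 mm long in y: 10 mm wide at x = -42 mm, 18 mm at x = +42 mm. Body 8 to 38 mm above the origin; lifting fin above it in the middle, 14 mm thick (x), 50 mm long (y), its top at 72 mm.
- fin (a point): Middle of the keyed block's fin, 55 mm above its origin, axes as the block's. In the pocket the block has 9 mm play either way in x, 2.5 mm in y. It rides on its feet (this point 75 mm above the heater's origin) and slides when the fin is pushed low down with some 3 to 9 N; when the feet find the slots (1.75 mm play) it drops 8 mm to its seat (67 mm).
- plain_block: Aluminium tube block of the same size with the same fin and feet, but with four large wells and all four corners square; it does not fit the pocket. To be left alone. Origin as for the keyed block.
- marker: Slim marker pen, 136 mm long along its y, 10 mm wide (x), 11 mm high, lying across the heater's pocket on the rim at the start; origin at the centre of its underside. The bench to the left of the heater, about x = 0.50, y = 0.43 m, is always free for it.
- spray_bottle: Spray bottle, 125 x 96 mm in plan, 213 mm tall, standing loose between heater and blocks; origin at the centre of its underside. To be left alone.
- reagent_bottle: Round white bottle with a screw cap, 68 mm across, 135 mm tall, loose at the back; origin under its centre. To be left alone.
- timer: Small white bench timer, 50 x 58 x 62 mm, loose at the back; origin under its centre. To be left alone.
- parafilm: Upright roll of film, 62 mm across, 50 mm high, loose at the back; origin under its centre. To be left alone.

How it is judged:
By the outcome, as a careful person would: the job done as asked, in the order asked, and still so for the second after the job is handed in, with the robot touching nothing.
It also fails if it takes over 69 s, if anything falls off the work surface, if the arm or the gripper's body presses on something with over 40 N, if the wrist force passes 120 N, or if a joint passes its speed limit or range.

## Working session

There is one attempt and no reset: what is moved stays moved. The work goes in short steps, Python scripts to look and compute and a tool call to move; the robot and the scene stay as the last step left them, time stands still between calls to the robot, and variables do not carry over. Pictures are saved under pics/ and viewed, at most 10 in all, crops included, and the job is handed in when it is done.

Besides the shell and the picture viewer there is one more tool, called as name(argument=value, ...) on one line, values as JSON. arm_command: Moves the arm, as the interface text tells. Its arguments: {"type":"object","properties":{"targets":{"type":"array"}},"required":["targets"]}

```bash
mkdir -p pics; ls; python3 - <<'E'
from bench import robot
import cv2,numpy as np
print(robot.get_obs())
for n in("top","scene"):
    s=robot.snapshot(n); cv2.imwrite(f"pics/{n}0.png",cv2.resize(s["color"][:,:,::-1],(768,576)))
    np.savez(f"{n}0.npz",**s); print(n,s["fx"],s["fy"],s["cx"],s["cy"],s["T"].round(3))
E
```

```text
pics
{'time': 0.0, 'joint_positions': array([-1.32606335e+00,  8.79268749e-02,  1.37221852e+00,  9.54560204e-06,
        1.68356982e+00, -1.03075324e-01]), 'qvel': array([ 0.00134921, -0.00042079,  0.00110391, -0.00111282,  0.00046303,
       -0.00147523]), 'joint_torque': array([-1.81531273e-04, -3.40179491e+01, -3.02426040e+01,  7.16132345e-02,
        3.29157757e-02, -1.65756910e-04]), 'tool_pos': array([ 0.18734359, -0.51654652,  0.20433766]), 'ee_rot': array([-3.13948233e+00, -2.27833252e-04,  3.47809121e-01]), 'wrist_force': array([ 0.45261657,  0.51564232, -0.37347601]), 'wrist_torque': array([ 0.03875272, -0.01647387, -0.05380413]), 'finger_force': 0.0, 'width': 0.09417679876719677}
top 470.5308329123204 470.5308329123204 248.02551311815023 192.69459953159915 [[-0.005 -0.988  0.154  0.427]
 [-1.     0.006  0.006 -0.061]
 [-0.007 -0.154 -0.988  1.229]
 [ 0.     0.     0.     1.   ]]
scene 432.8487388000021 432.8487388000021 254.60361742635496 186.25501642882287 [[-0.203 -0.603  0.771 -0.413]
 [-0.979  0.124 -0.16   0.177]
 [ 0.002 -0.788 -0.616  0.862]
 [ 0.     0.     0.     1.   ]]
```

View pics/top0.png

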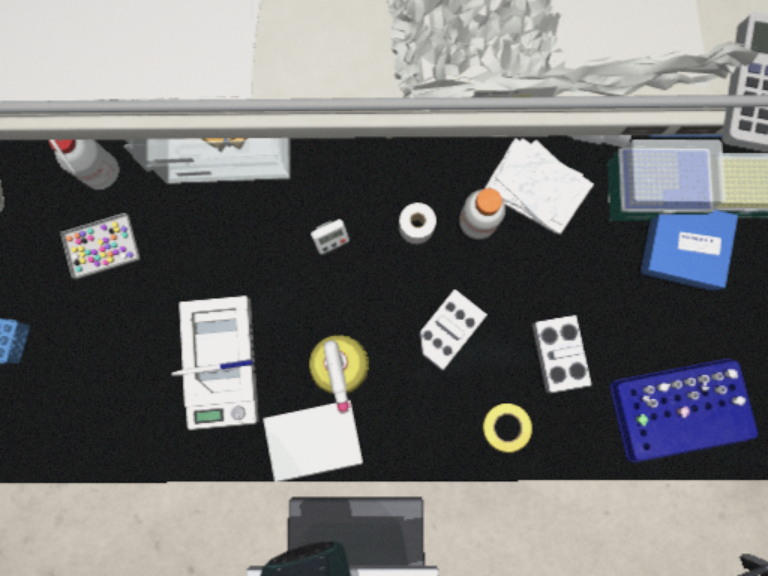

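View pics/scene0.png

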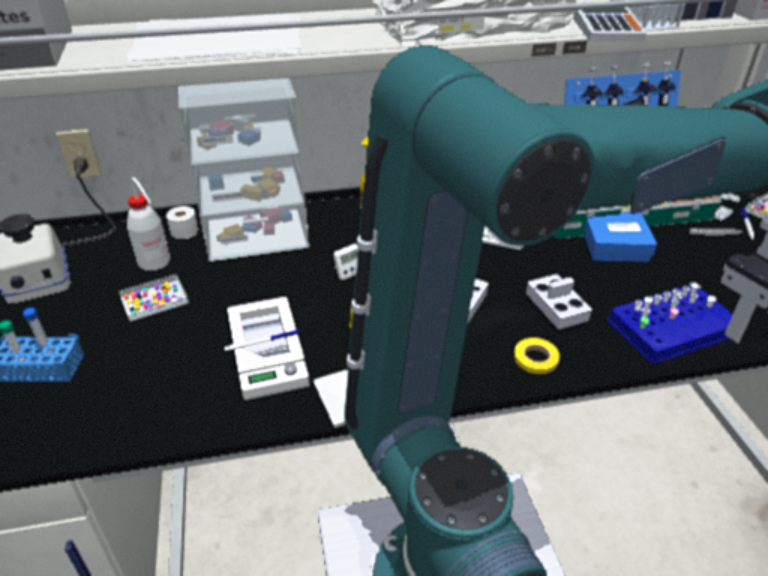

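The top view shows the heater at (215,360) with its display toward the robot and the marker across it. The keyed block is at (453,330) with its cut corner at left, the plain block at (562,353) and the spray bottle at (340,365). The scene view agrees, with the arm hiding the keyed block.

```bash
cat > h.py <<'E'
import numpy as np,cv2
from scipy.spatial.transform import Rotation as R
def rays(s,u,v): return np.stack([(u-s["cx"])/s["fx"],(v-s["cy"])/s["fy"],np.ones_like(u,float)],-1)
def cloud(s,T=None):
    T=s["T"] if T is None else T
    v,u=np.mgrid[0:384,0:512]; p=rays(s,u,v)*s["range_z"][...,None]
    return p@T[:3,:3].T+T[:3,3]
def onplane(s,u,v,z,T=None):
    T=s["T"] if T is None else T
    d=rays(s,np.asarray(u,float),np.asarray(v,float))@T[:3,:3].T
    return T[:3,3]+d*((z-T[2,3])/d[...,2])[...,None]
def tool(o):
    T=np.eye(4);T[:3,:3]=R.from_euler("xyz",o["ee_rot"]).as_matrix();T[:3,3]=o["tool_pos"];return T
def goto(o,pos,yaw):
    """turn (deg rotvec, tool axes) and shift (mm, tool axes) from the present pose to pos, tool down, yaw"""
    T=tool(o);Q=R.from_euler("xyz",[np.pi,0,yaw]).as_matrix()
    return np.degrees(R.from_matrix(T[:3,:3].T@Q).as_rotvec()).round(1),(T[:3,:3].T@(np.array(pos)-T[:3,3])*1e3).round(1)
def rect(p):
    c,(w,h),a=cv2.minAreaRect((p[:,:2]*1000).astype(np.float32)); return np.round(c,1),round(w,1),round(h,1),round(a,1)
E
python3 - <<'E'
from h import *
s=dict(np.load("top0.npz"));P=cloud(s);col=s["color"].astype(int)
def get(box,z0,z1,zp,white=True):
    x0,x1,y0,y1=[int(b/1.5) for b in box];m=np.zeros((384,512),bool);m[y0:y1,x0:x1]=1
    m&=(P[...,2]>z0)&(P[...,2]<z1)
    if white:m&=col.min(-1)>120
    n,l,st,_=cv2.connectedComponentsWithStats(m.astype(np.uint8)); k=1+st[1:,4].argmax(); m=l==k
    v,u=np.nonzero(m);return onplane(s,u,v,zp),P[m][:,2]
for nm,box,a in(("heater",(165,270,285,440),(.03,.047,.042)),("keyed",(410,500,280,380),(.028,.048,.038)),("plain",(525,600,305,400),(.028,.048,.038)),("spray",(290,385,320,420),(.05,.3,.15,False))):
    q,z=get(box,*a);print(nm,len(q),np.median(z).round(3),rect(q),q.min(0).round(3),q.max(0).round(3))
    if nm=="keyed":
        print((cv2.approxPolyDP(cv2.convexHull((q[:,:2]*1000).astype(np.float32)),5,True)[:,0]).round())
for nm,box in(("keyfin",(410,500,280,380)),("plainfin",(525,600,305,400))):
    q,z=get(box,.06,.08,.072,False);print(nm,len(q),np.median(z),q.mean(0).round(4),rect(q))
# marker ends
q,z=get((160,265,340,390),.0475,.06,.053,False);print("marker",len(q),np.median(z),q.mean(0).round(4),rect(q))
E
```

```text
heater 1110 0.04 (array([431. , 202.1]), 94.5, 114.8, 7.2) [0.382 0.142 0.042] [0.483 0.261 0.042]
keyed 946 0.038 (array([ 544.8, -183. ]), 69.6, 120.2, 50.4) [ 0.479 -0.247  0.038] [ 0.611 -0.136  0.038]
[[ 611. -197.]
 [ 542. -137.]
 [ 501. -141.]
 [ 479. -168.]
 [ 569. -247.]]
plain 869 0.038 (array([ 502.5, -373. ]), 119.8, 71.3, 9.7) [ 0.44  -0.416  0.038] [ 0.566 -0.33   0.038]
spray 1277 0.114 (array([474.7,  -8.5]), 105.6, 87.4, 38.7) [ 0.409 -0.047  0.15 ] [0.525 0.04  0.15 ]
keyfin 123 0.07154302208478192 [ 0.5444 -0.1827  0.072 ] (array([ 544.5, -182.6]), 49.3, 14.8, 50.5)
plainfin 122 0.07169123801972199 [ 0.5025 -0.3728  0.072 ] (array([ 502.4, -372.7]), 13.8, 52.1, 10.9)
marker 171 0.051411058658462405 [0.4815 0.2095 0.053 ] (array([481.2, 212.5]), 9.5, 133.3, 7.8)
```

```bash
python3 - <<'E'
from h import *
from bench import robot
s=dict(np.load("top0.npz"));P=cloud(s);col=s["color"].astype(int)
m=np.zeros((384,512),bool);m[190:293,110:180]=1
m&=(P[...,2]>.03)&(P[...,2]<.046)&(col.min(-1)>60)
v,u=np.nonzero(m);q=onplane(s,u,v,.042)
lo,hi=P[m][:,:2].min(0),P[m][:,:2].max(0);r=rect(q);print(r)
c=r[0];t=np.radians(r[3] if r[3]<45 else r[3]-90);e=np.array([np.cos(t),np.sin(t)])
print("centre of pocket",c+18.5*e,np.degrees(t))
o=robot.get_obs()
print(goto(o,[.4815,.212,.30],np.radians(97.8)),goto(o,[.4815,.212,.12],np.radians(97.8)))
E
```

```text
(array([492. , 206.6]), 214.1, 117.0, 5.1)
centre of pocket [510.42675971 208.24454449] 5.1
(array([ -0.1,  -0.1, -77.9]), array([ 524.9, -584.9,  -94.3])) (array([ -0.1,  -0.1, -77.9]), array([ 524.9, -584.6,   85.7]))
```

arm_command(targets=[0,0,0,0,0,-50,0.15,0,0,0,0,0,-94,0.15,0,0,-10,60,-65,-94,0.15,0,0,-20,120,-130,-94,0.15,0,0,-30,180,-195,-94,0.15,0,0,-40,240,-260,-94,0.15,0,0,-50,300,-330,-94,0.15,0,0,-60,360,-400,-94,0.15,0,0,-70,420,-470,-94,0.15,0,0,-77.9,480,-535,-94,0.15,0,0,-77.9,525,-585,-94,0.15,0,0,-77.9,525,-585,-94,0.15,0,0,-77.9,525,-585,-94,0.15,0,0,-77.9,525,-585,-94,0.15,0,0,-77.9,525,-585,-94,0.15,0,0,-77.9,525,-585,-94,0.15,0,0,-77.9,525,-585,-94,0.15,0,0,-77.9,525,-585,-94,0.15])

```text
time: 1.9
tool_pos: [0.4818, 0.2148, 0.2983]
ee_rot: [-3.14, 0.0, 1.71]
wrist_force: [0.6, -0.5, -1.3]
width: 0.0401
finger_force: 0.0
```

```bash
python3 - <<'E'
from h import *
from bench import robot
o=robot.get_obs();s=robot.snapshot("wrist");print(o["time"],o["tool_pos"],np.degrees(o["ee_rot"]),o["qvel"].round(3),o["width"])
T=tool(o)@s["T_tool_cam"];np.savez("w1.npz",Tw=T,**s)
cv2.imwrite("pics/w1.png",cv2.resize(s["color"][:,:,::-1],(768,576)));print(T.round(3))
E
```

```text
1.9 [0.48176492 0.21475016 0.29831707] [-1.79911996e+02  8.42121704e-04  9.79597698e+01] [ 0.531  0.553 -0.564 -0.019  0.015  0.535] 0.04008667830953674
[[ 0.99   0.135  0.033  0.472]
 [ 0.139 -0.961 -0.24   0.285]
 [-0.001  0.242 -0.97   0.477]
 [ 0.     0.     0.     1.   ]]
```

View pics/w1.png

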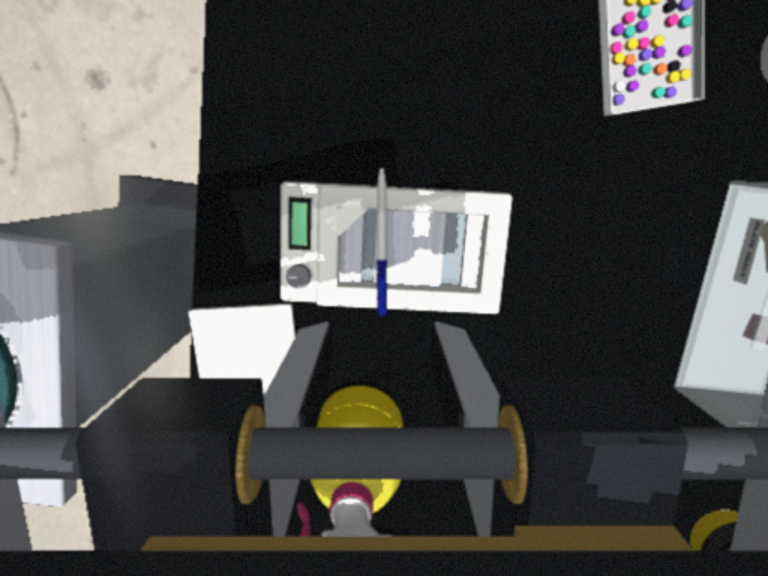

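The wrist view shows the marker vertical at u≈381 (v 170–315), the heater spanning about (280–512, 183–313), with the darker slot bands inside the pocket.

```bash
python3 - <<'E'
from h import *
from bench import robot
o=robot.get_obs();print(o["tool_pos"],o["qvel"].round(3))
s=robot.snapshot("wrist");o2=robot.get_obs();print(o2["tool_pos"],o2["qvel"].round(3))
T=tool(o)@s["T_tool_cam"];np.savez("w2.npz",Tw=T,**s)
P=cloud(s,T);m=np.zeros((384,512),bool);m[105:225,170:360]=1
mm=m&(P[...,2]>.0475)&(P[...,2]<.06);v,u=np.nonzero(mm);print("marker",rect(onplane(s,u,v,.053,T)),np.median(P[mm][:,2]))
hm=m&(P[...,2]>.034)&(P[...,2]<.046);v,u=np.nonzero(hm);r=rect(onplane(s,u,v,.042,T));print("heater",r,np.median(P[hm][:,2]))
t=np.radians(r[3] if r[3]<45 else r[3]-90);print((r[0]+18.5*np.array([np.cos(t),np.sin(t)])),np.degrees(t))
E
```

```text
[0.48280766 0.21845868 0.29687596] [-0.065 -0.061  0.09  -0.05   0.058 -0.107]
[0.48189607 0.21539548 0.296986  ] [-0.058 -0.054  0.038 -0.044  0.037 -0.036]
marker (array([481.8, 215.9]), 8.5, 132.8, 8.0) 0.04997955788420744
heater (array([494., 211.]), 208.5, 114.3, 5.1) 0.04117882296268968
[512.42675971 212.64454449] 5.1
```

arm_command(targets=[0,0,0,0,0,45,0.15,0,0,0,0,0,90,0.15,0,0,0,0,0,135,0.15,0,0,0,0,0,180,0.15,0,0,0,0,0,215,0.15,0,0,0,0,0,240,0.15,0,0,0,0,0,255,0.15,0,0,0,0,0,261,0.15,0,0,0,0,0,261,0.15,0,0,0,0,0,261,0.15,0,0,0,0,0,261,1,0,0,0,0,0,261,1,0,0,0,0,0,261,1,0,0,0,0,0,261,1,0,0,0,0,0,261,1,0,0,0,0,0,261,1])

```text
time: 3.6
tool_pos: [0.4819, 0.2119, 0.0388]
ee_rot: [3.141, -0.0, 1.707]
wrist_force: [0.3, 0.6, 1.2]
width: 0.01
finger_force: 30.0
```

arm_command(targets=[0,0,0,0,0,-20,1,0,0,0,0,0,-50,1,0,0,0,0,0,-70,1,0,0,0,35,8,-70,1,0,0,0,75,17,-70,1,0,0,0,115,26,-70,1,0,0,0,155,35,-70,1,0,0,0,190,42,-70,1,0,0,0,213,47,-70,1,0,0,0,213,47,-45,1,0,0,0,213,47,-15,1,0,0,0,213,47,10,1,0,0,0,213,47,25,1,0,0,0,213,47,31,1,0,0,0,213,47,34,1,0,0,0,213,47,34,1,0,0,0,213,47,34,1,0,0,0,213,47,34,1])

```text
time: 5.4
tool_pos: [0.5, 0.4298, 0.006]
ee_rot: [3.139, -0.001, 1.707]
wrist_force: [0.2, 0.3, 0.5]
width: 0.0099
finger_force: 30.0
```

arm_command(targets=[0,0,0,0,0,3,1,0,0,0,0,0,3,1,0,0,0,0,0,3,0.4,0,0,0,0,0,3,0.4,0,0,0,0,0,3,0.4,0,0,0,0,0,-30,0.4,0,0,0,0,0,-70,0.4,0,0,0,-40,-4,-110,0.4,0,0,0,-80,-7,-150,0.4,0,0,0,-120,-10,-180,0.4,0,0,0,-160,-14,-194,0.4,0,0,0,-185,-16,-194,0.4,0,0,0,-200,-17,-194,0.4,0,0,0,-200,-17,-194,0.4,0,0,0,-200,-17,-194,0.4,0,0,0,-200,-17,-194,0.4,0,0,0,-200,-17,-194,0.4,0,0,0,-200,-17,-194,0.4])

```text
time: 7.2
tool_pos: [0.5093, 0.2298, 0.1979]
ee_rot: [-3.141, 0.0, 1.709]
wrist_force: [0.4, 0.3, -0.8]
width: 0.0282
finger_force: 0.0
```

```bash
python3 - <<'E'
from h import *
from bench import robot
o=robot.get_obs();print(o["tool_pos"],o["qvel"].round(3))
s=robot.snapshot("wrist")
T=tool(o)@s["T_tool_cam"];np.savez("w3.npz",Tw=T,**s)
cv2.imwrite("pics/w3.png",cv2.resize(s["color"][:,:,::-1],(768,576)))
P=cloud(s,T)
hm=(P[...,2]>.035)&(P[...,2]<.0455)&(abs(P[...,0]-.49)<.14)&(abs(P[...,1]-.21)<.085);v,u=np.nonzero(hm);q=onplane(s,u,v,.042,T);r=rect(q);print("heater",r,np.median(P[hm][:,2]))
t=np.radians(r[3] if r[3]<45 else r[3]-90);e=np.array([np.cos(t),np.sin(t)]);c=r[0]+18.5*e;print(c,np.degrees(t))
n=np.array([-e[1],e[0]]);d=P[...,:2]*1000-c;X=d@e;Y=d@n
for y in(-25,-10,5):
    print(y,[(x,int(1000*np.median(P[...,2][(abs(X-x)<1.2)&(abs(Y-y)<5)&(P[...,2]<.06)]))) for x in range(-80,84,2) if ((abs(X-x)<1.2)&(abs(Y-y)<5)&(P[...,2]<.06)).any()])
print([(y,int(1000*np.median(P[...,2][(abs(Y-y)<1.2)&(abs(X)<15)]))) for y in range(-64,64,2) if ((abs(Y-y)<1.2)&(abs(X)<15)).any()])
E
```

```text
[0.50932157 0.22977302 0.19786125] [-0.005 -0.005 -0.001 -0.001  0.001 -0.001]
heater (array([495.5, 211.7]), 205.5, 114.2, 5.1) 0.0411847786654049
[513.92675971 213.34454449] 5.1
-25 [(-80, 41), (-78, 41), (-76, 41), (-74, 38), (-72, 24), (-70, 19), (-68, 19), (-66, 19), (-64, 19), (-62, 19), (-60, 19), (-58, 19), (-56, 19), (-54, 19), (-52, 16), (-50, 9), (-48, 9), (-46, 9), (-44, 9), (-42, 9), (-40, 9), (-38, 13), (-36, 19), (-34, 19), (-32, 19), (-30, 19), (-28, 19), (-26, 19), (-24, 19), (-22, 19), (-20, 19), (-18, 19), (-16, 19), (-14, 19), (-12, 19), (-10, 19), (-8, 19), (-6, 19), (-4, 19), (-2, 19), (0, 19), (2, 19), (4, 19), (6, 19), (8, 19), (10, 19), (12, 19), (14, 19), (16, 19), (18, 19), (20, 19), (22, 18), (24, 19), (26, 19), (28, 19), (30, 9), (32, 9), (34, 9), (36, 8), (38, 9), (40, 9), (42, 9), (44, 9), (46, 9), (48, 9), (50, 15), (52, 19), (54, 19), (56, 19), (58, 19), (60, 19), (62, 19), (64, 24), (66, 34), (68, 41), (70, 41), (72, 41), (74, 41), (76, 41), (78, 41), (80, 41), (82, 41)]
-10 [(-80, 41), (-78, 41), (-76, 41), (-74, 39), (-72, 24), (-70, 19), (-68, 19)
[... 1547 characters left out ...]
 (74, 41), (76, 41), (78, 41), (80, 41), (82, 41)]
[(-58, 40), (-56, 41), (-54, 41), (-52, 41), (-50, 41), (-48, 41), (-46, 41), (-44, 41), (-42, 41), (-40, 39), (-38, 27), (-36, 19), (-34, 19), (-32, 19), (-30, 19), (-28, 19), (-26, 19), (-24, 19), (-22, 19), (-20, 19), (-18, 19), (-16, 19), (-14, 19), (-12, 19), (-10, 19), (-8, 19), (-6, 19), (-4, 19), (-2, 19), (0, 19), (2, 19), (4, 19), (6, 19), (8, 19), (10, 228), (12, 226), (14, 240), (16, 240), (18, 244), (20, 249), (22, 252), (24, 261), (26, 248), (28, 251), (30, 300), (32, 303), (34, 312), (36, 321), (38, 320), (40, 328), (42, 318), (44, 311), (46, 309), (48, 314), (50, 314), (52, 310), (54, 40), (56, 28), (58, 0), (60, 0), (62, 0)]
```

View pics/w3.png

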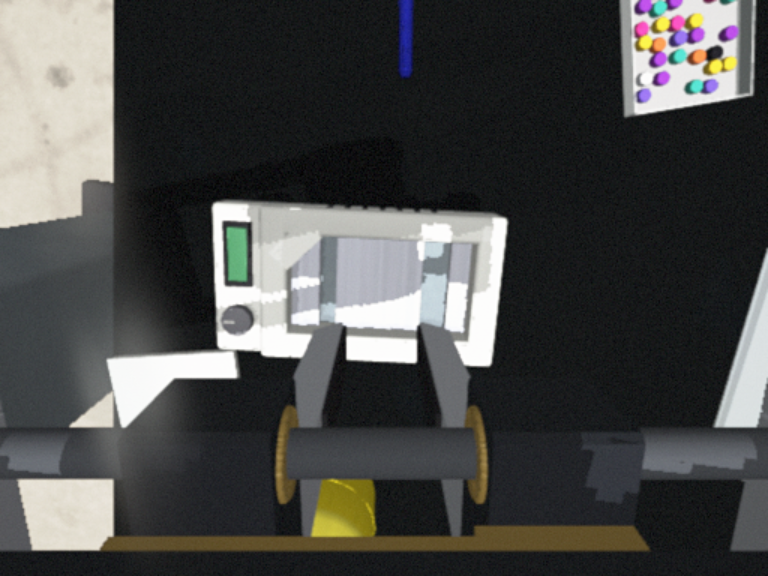

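The view shows the pocket with slots at u≈328 and u≈433 (image px), the cut corner filled at top left, and the marker already on the bench beyond it at (405,40).

```bash
python3 - <<'E'
from h import *
from bench import robot
o=robot.get_obs();print(goto(o,[.5445,-.1827,.30],np.radians(50.4)))
E
```

```text
(array([-0. ,  0. , 47.5]), array([-413.2,  -22. , -101.9]))
```

arm_command(targets=[0,0,0,0,0,-45,-0.2,0,0,0,0,0,-85,-0.2,0,0,0,-30,-2,-102,-0.2,0,0,5,-75,-5,-102,-0.2,0,0,11,-120,-8,-102,-0.2,0,0,17,-165,-10,-102,-0.2,0,0,23,-210,-12,-102,-0.2,0,0,29,-255,-14,-102,-0.2,0,0,35,-300,-16,-102,-0.2,0,0,41,-345,-18,-102,-0.2,0,0,47.5,-385,-20,-102,-0.2,0,0,47.5,-413,-22,-102,-0.2,0,0,47.5,-413,-22,-70,-0.2,0,0,47.5,-413,-22,-30,-0.2,0,0,47.5,-413,-22,0,-0.2,0,0,47.5,-413,-22,25,-0.2,0,0,47.5,-413,-22,25,-0.2,0,0,47.5,-413,-22,25,-0.2,0,0,47.5,-413,-22,25,-0.2,0,0,47.5,-413,-22,25,-0.2])

```text
time: 9.25
tool_pos: [0.5452, -0.1837, 0.1759]
ee_rot: [3.138, -0.001, 0.879]
wrist_force: [0.6, 0.3, 0.2]
width: 0.0566
finger_force: 0.0
```

```bash
python3 - <<'E'
from h import *
from bench import robot
o=robot.get_obs();print(o["tool_pos"],o["qvel"].round(3))
s=robot.snapshot("wrist")
T=tool(o)@s["T_tool_cam"];np.savez("w4.npz",Tw=T,**s)
P=cloud(s,T);A=np.hypot(P[...,0]-.5445,P[...,1]+.183)<.09
for nm,a,b,zp in(("fin",.064,.08,.072),("body",.03,.045,.038)):
    m=A&(P[...,2]>a)&(P[...,2]<b);v,u=np.nonzero(m);q=onplane(s,u,v,zp,T);print(nm,len(q),np.median(P[m][:,2]),rect(q))
    p=rect(q)[0]/1000
    print(goto(o,[p[0],p[1],.044],np.radians(50.4)))
E
```

```text
[ 0.54517656 -0.18373022  0.17590659] [-0.001  0.002  0.008 -0.    -0.003  0.001]
fin 770 0.07097969081759353 (array([ 546. , -180.2]), 48.7, 13.2, 50.2)
(array([ 0.2, -0.1, -0.1]), array([  3.1,  -2.2, 131.9]))
body 6447 0.037436115058256725 (array([ 545.7, -180.5]), 69.8, 119.1, 50.2)
(array([ 0.2, -0.1, -0.1]), array([  2.7,  -2.2, 131.9]))
```

arm_command(targets=[0,0,0,3,-2,30,-0.2,0,0,0,3,-2,65,-0.2,0,0,0,3,-2,95,-0.2,0,0,0,3,-2,115,-0.2,0,0,0,3,-2,127,-0.2,0,0,0,3,-2,132,-0.2,0,0,0,3,-2,132,-0.2,0,0,0,3,-2,132,-0.2,0,0,0,3,-2,132,1,0,0,0,3,-2,132,1,0,0,0,3,-2,132,1,0,0,0,3,-2,132,1,0,0,0,3,-2,132,1,0,0,0,3,-2,132,1,0,0,0,3,-2,132,1])

```text
time: 10.8
tool_pos: [0.5449, -0.1803, 0.0417]
ee_rot: [3.14, -0.0, 0.878]
wrist_force: [0.7, -1.1, -0.6]
width: 0.0136
finger_force: 30.0
```

```bash
python3 - <<'E'
from h import *
from bench import robot
o=robot.get_obs();print(goto(o,[.5112,.2131,.30],np.radians(95.1)))
E
```

```text
(array([  0.1,   0. , -44.8]), array([ 281.2, -276.7, -258.8]))
```

arm_command(targets=[0,0,0,0,0,-20,1,0,0,0,0,0,-55,1,0,0,0,0,0,-95,1,0,0,0,0,0,-135,1,0,0,0,0,0,-175,1,0,0,0,0,0,-215,1,0,0,0,0,0,-245,1,0,0,0,0,0,-259,1,0,0,-3,15,-15,-259,1,0,0,-7,40,-40,-259,1,0,0,-12,70,-68,-259,1,0,0,-17,100,-98,-259,1,0,0,-22,130,-128,-259,1,0,0,-27,160,-157,-259,1,0,0,-32,190,-187,-259,1,0,0,-37,220,-216,-259,1,0,0,-41,250,-246,-259,1,0,0,-44.8,272,-268,-259,1,0,0,-44.8,281,-277,-259,1,0,0,-44.8,281,-277,-259,1])

```text
time: 12.8
tool_pos: [0.5096, 0.2146, 0.2987]
ee_rot: [-3.138, 0.001, 1.662]
wrist_force: [-1.0, -0.4, -4.2]
width: 0.0137
finger_force: 30.0
```

arm_command(targets=[0,0,0,0,0,30,1,0,0,0,0,0,65,1,0,0,0,0,0,100,1,0,0,0,0,0,130,1,0,0,0,0,0,150,1,0,0,0,0,0,160,1,0,0,0,0,0,160,1,0,0,0,0,0,160,1,0,0,0,0,0,160,1,0,0,0,0,0,160,1])

```text
time: 13.8
tool_pos: [0.5115, 0.2135, 0.1422]
ee_rot: [3.139, -0.0, 1.66]
wrist_force: [0.6, 0.0, -4.6]
width: 0.0137
finger_force: 30.0
```

```bash
python3 - <<'E'
from h import *
from bench import robot
o=robot.get_obs();print(o["time"],o["tool_pos"],np.degrees(o["ee_rot"]),o["qvel"].round(3),o["width"])
s=robot.snapshot("wrist")
T=tool(o)@s["T_tool_cam"];np.savez("w5.npz",Tw=T,**s)
cv2.imwrite("pics/w5.png",cv2.resize(s["color"][:,:,::-1],(768,576)))
P=cloud(s,T);z0=o["tool_pos"][2]
m=(np.hypot(P[...,0]-.511,P[...,1]-.213)<.09)&(abs(P[...,2]-z0+.0045)<.008)
v,u=np.nonzero(m);print(np.median(P[m][:,2]),rect(onplane(s,u,v,float(np.median(P[m][:,2])),T)))
hm=(P[...,2]>.035)&(P[...,2]<.0455)&(abs(P[...,0]-.49)<.14)&(abs(P[...,1]-.21)<.085);v,u=np.nonzero(hm);print("heater",rect(onplane(s,u,v,.042,T)))
print(goto(o,[.5112,.2131,.10],np.radians(95.1)))
E
```

```text
13.8 [0.51153651 0.2134968  0.14221267] [ 1.79823876e+02 -2.58026070e-02  9.51181995e+01] [ 0.003  0.004  0.008 -0.001 -0.001  0.001] 0.01374753193841427
0.138063299269231 (array([511.4, 214.3]), 118.9, 70.5, 5.1)
heater (array([486.1, 241.7]), 221.9, 87.7, 22.7)
(array([ 0.2, -0. ,  0. ]), array([-0.4, -0.5, 42.2]))
```

View pics/w5.png

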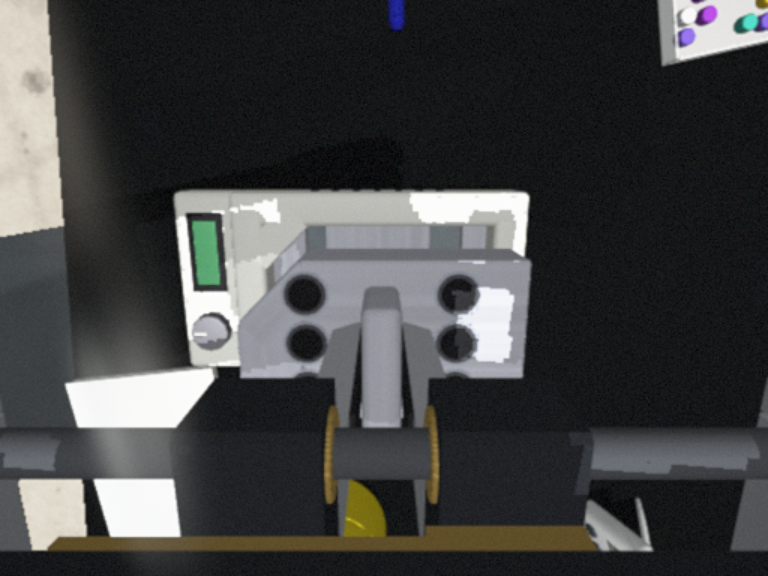

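The view shows the block held level and aligned, its cut corner at left (240–300, 260–325) over the heater's filled corner. The pocket's +y edge is visible at v≈226.

```bash
python3 - <<'E'
from h import *
t=np.radians(5.1);e=np.array([np.cos(t),np.sin(t)]);n=np.array([-e[1],e[0]])
for f in("w3.npz","w5.npz"):
    s=dict(np.load(f));P=cloud(s,s["Tw"]);d=P[...,:2]*1000-[511.2,213.1];X=d@e;Y=d@n;Z=P[...,2]*1000
    for x in(-25,15,55):
        k=(abs(X-x)<6)&(Z<50)&(Z>5)
        print(f,x,[(y,int(np.median(Z[k&(abs(Y-y)<.8)]))) for y in list(range(-42,-33))+list(range(32,44)) if (k&(abs(Y-y)<.8)).any()])
    k=(Z<50)&(abs(Y-25)<3)
    print([(x,int(np.median(Z[k&(abs(X-x)<.8)]))) for x in list(range(24,34))+list(range(46,75)) if (k&(abs(X-x)<.8)).any()])
E
```

```text
w3.npz -25 [(-42, 41), (-41, 40), (-40, 40), (-39, 30), (-38, 31), (-37, 19), (-36, 19), (-35, 19), (-34, 19), (32, 19), (33, 19), (34, 20), (36, 38), (37, 39), (38, 41), (39, 41), (40, 41), (41, 41), (42, 41), (43, 41)]
w3.npz 15 [(-42, 41), (-41, 40), (-40, 40), (-39, 32), (-38, 29), (-37, 19), (-36, 19), (-35, 19), (-34, 19), (32, 19), (33, 19), (34, 19), (36, 38), (37, 39), (38, 40), (39, 40), (40, 41), (41, 41), (42, 41), (43, 41)]
w3.npz 55 [(-42, 41), (-41, 41), (-40, 40), (-39, 29), (-38, 24), (-37, 15), (-36, 18), (-35, 18), (-34, 18), (32, 18), (33, 19), (34, 19), (36, 39), (37, 40), (38, 40), (39, 41), (40, 41), (41, 41), (42, 41), (43, 41)]
[(24, 19), (25, 19), (26, 19), (27, 19), (28, 19), (29, 19), (30, 19), (31, 19), (32, 9), (33, 8), (46, 9), (47, 9), (48, 10), (49, 8), (50, 9), (51, 9), (52, 11), (53, 18), (54, 19), (55, 19), (56, 19), (57, 19), (58, 19), (59, 19), (60, 19), (61, 19), (62, 18), (63, 19), (64, 18), (65, 19), (66, 19), (67, 20), (68, 30), (69, 40), (70, 41), (71, 41), (72, 40), (73, 41), (74, 41)]
w5.npz -25 [(32, 19), (33, 19), (34, 19), (37, 39), (38, 40), (39, 40), (40, 41), (41, 41), (42, 41), (43, 41)]
w5.npz 15 [(32, 19), (33, 19), (34, 19), (37, 39), (38, 41), (39, 40), (40, 41), (41, 41), (42, 41), (43, 41)]
w5.npz 55 [(32, 18), (33, 19), (34, 19), (37, 40), (38, 40), (39, 41), (40, 41), (41, 41), (42, 41), (43, 41)]
[(24, 19), (25, 19), (26, 19), (27, 18), (28, 19), (29, 19), (30, 19), (31, 18), (32, 18), (33, 8), (46, 9), (47, 9), (48, 9), (49, 9), (50, 9), (51, 9), (52, 9), (53, 17), (54, 19), (55, 19), (56, 19), (57, 19), (58, 19), (59, 19), (60, 19), (61, 19), (62, 19), (63, 19), (64, 19), (65, 19), (66, 19), (67, 20), (68, 29), (69, 40), (70, 40), (71, 41), (72, 41), (73, 41), (74, 41)]
```

arm_command(targets=[0,0,0,-2.4,0,15,1,0,0,0,-2.4,0,30,1,0,0,0,-2.4,0,42,1,0,0,0,-2.4,0,48,1,0,0,0,-2.4,0,52,1,0,0,0,-2.4,0,56,1,0,0,0,-2.4,0,60,1,0,0,0,-2.4,0,64,1,0,0,0,-2.4,0,67,1,0,0,0,-2.4,0,70,1,0,0,0,-2.4,0,72,1,0,0,0,-2.4,0,72,1,0,0,0,-2.4,0,72,1])

```text
time: 15.15
tool_pos: [0.5109, 0.211, 0.0685]
ee_rot: [3.141, 0.0, 1.66]
wrist_force: [-0.3, -1.0, -4.2]
width: 0.0141
finger_force: 30.0
```

arm_command(targets=[0,0,0,0,0,2,1,0,0,0,0,0,4,1,0,0,0,0,0,6,1,0,0,0,0,0,8,1,0,0,0,0,0,8,1,0,0,0,0,0,8,1])

```text
time: 15.75
tool_pos: [0.5107, 0.2109, 0.0603]
ee_rot: [-3.141, 0.0, 1.66]
wrist_force: [-0.1, 0.0, -4.2]
width: 0.0139
finger_force: 30.0
```

arm_command(targets=[0,0,0,0,0,1.5,1,0,0,0,0,0,3,1,0,0,0,0,0,4.5,1,0,0,0,0,0,6,1,0,0,0,0,0,6,1,0,0,0,0,0,6,1])

```text
time: 16.35
tool_pos: [0.5108, 0.2109, 0.0544]
ee_rot: [-3.141, 0.0, 1.66]
wrist_force: [0.0, -0.5, -4.4]
width: 0.0139
finger_force: 30.0
```

arm_command(targets=[0,0,0,0,0,1,1,0,0,0,0,0,1,1,0,0,0,0,0,1,1])

```text
time: 16.65
tool_pos: [0.511, 0.211, 0.0536]
ee_rot: [3.141, -0.0, 1.66]
wrist_force: [0.5, -0.1, -4.8]
width: 0.0141
finger_force: 30.0
```

arm_command(targets=[0,0,0,0,0,1,1,0,0,0,0,0,1,1,0,0,0,0,0,1,0.3,0,0,0,0,0,1,0.3,0,0,0,0,0,1,0.3,0,0,0,0,0,-15,0.3,0,0,0,0,0,-45,0.3,0,0,0,0,0,-85,0.3,0,0,0,0,0,-120,0.3,0,0,0,0,0,-140,0.3,0,0,0,0,0,-140,0.3,0,0,0,0,0,-140,0.3,0,0,0,0,0,-140,0.3,0,0,0,0,0,-140,0.3])

```text
time: 18.05
tool_pos: [0.5099, 0.2107, 0.1911]
ee_rot: [-3.138, 0.001, 1.66]
wrist_force: [0.5, -0.2, -1.2]
width: 0.033
finger_force: 0.0
```

```bash
python3 - <<'E'
from h import *
from bench import robot
o=robot.get_obs();print(o["time"],o["tool_pos"],o["wrist_force"],o["qvel"].round(3))
s=robot.snapshot("wrist");T=tool(o)@s["T_tool_cam"]
cv2.imwrite("pics/w6.png",cv2.resize(s["color"][:,:,::-1],(768,576)))
t=np.radians(5.1);e=np.array([np.cos(t),np.sin(t)]);n=np.array([-e[1],e[0]])
P=cloud(s,T);d=P[...,:2]*1000-[511.2,212];X=d@e;Y=d@n;Z=P[...,2]*1000
m=(abs(X)<55)&(abs(Y)<30)&(Z>44)&(Z<62);print("body",m.sum(),np.median(Z[m]))
print([(x,np.median(Z[m&(abs(X-x)<6)]).round(1)) for x in(-50,-35,-20,20,35,50)],[(y,np.median(Z[m&(abs(Y-y)<4)]).round(1)) for y in(-27,-15,0,15,27)])
f=(abs(X)<20)&(abs(Y)<32)&(Z>70)&(Z<100);print("fin",np.median(Z[f]));h=(abs(Y)>42)&(abs(Y)<54)&(abs(X)<60)&(Z<60)&(Z>30);print("rim",np.median(Z[h]))
E
```

```text
18.05 [0.50985841 0.2106923  0.19110726] [ 0.52401095 -0.231064   -1.19009226] [-0.001 -0.002 -0.008  0.001  0.002 -0.001]
body 5016 49.547479373486055
[(-50, np.float64(49.3)), (-35, np.float64(49.8)), (-20, np.float64(49.5)), (20, np.float64(49.5)), (35, np.float64(49.8)), (50, np.float64(49.4))] [(-27, np.float64(49.6)), (-15, np.float64(49.5)), (0, np.float64(49.7)), (15, np.float64(49.6)), (27, np.float64(49.5))]
fin 82.98293017335989
rim 41.302966083670256
```

View pics/w6.png

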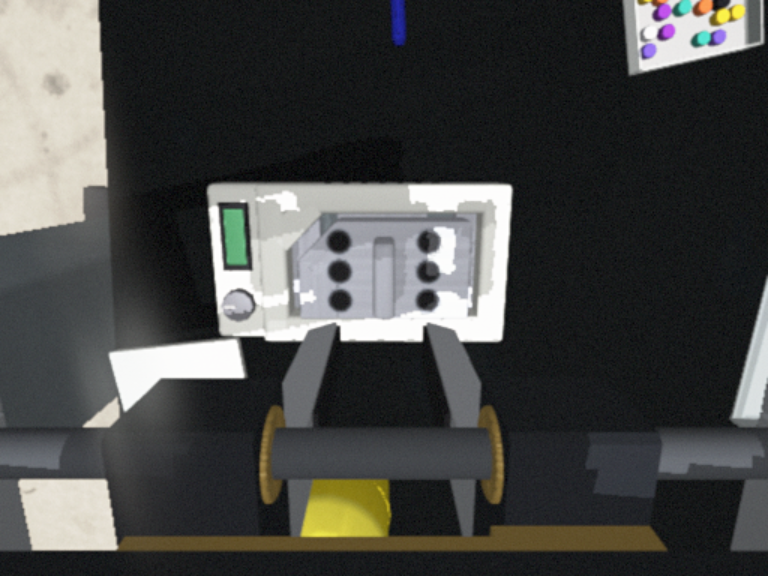

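The block sits home: its body top is about 50 mm high and level everywhere. The wrist view shows it in the pocket at (385,265), with the marker on the bench at (398,20).

```bash
python3 -c "
from bench import robot
print(robot.close_job())"
```

```text
the job is handed in; nothing more can be done
None
```

The marker is on the bench clear of the heater and the keyed block is fully home, level and released in the pocket; I handed the job in at about 18 s, with the block set straight into the slots so no shuffling was needed.

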